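Refit the control knob of a workshop heater

TASK

The control knob of the workshop heater has come off and lies on the table. Put it back on the D-shaped shaft on top of the heater: feel for the flat and press the knob straight down until it snaps fully home against the collar, gently, never leaning on it with more than about 2.5 kg of force while it is not yet on. Then turn it counter-clockwise (seen from above) to its stop, so that the pointer stands at the long raised mark, let go, and do not disturb the other things on the table.

Things in the scene. Friction and masses are not known exactly. Their poses are not given: they have to be found in the camera images.
- heater: Workshop fan heater, a red box 190 x 230 mm (x, y), its top 145 mm high, fixed. Origin under its centre at table height; its front (round grille) faces its own -x. On the flat top, 30 mm in front of the centre, a collar carries the upright control shaft. A black carrying handle crosses the top along y, 108 mm behind the shaft, 174 mm high.
- shaft_top (a point): Centre of the shaft's upper end, 20 mm above the collar, 169 mm above the table; axes are the heater's (they do not turn with the shaft). 16 mm upright D-shaft with one flat 3.5 mm from the axis along its length. The way the flat faces is not reported: it starts from 69 degrees clockwise to 14 degrees counter-clockwise (from above) of the heater's front direction (-x).
- collar (a point): Centre of the collar's top face at the foot of the shaft, 149 mm above the table; collar 38 mm wide. The shaft turns stiffly (0.1 N m) and stays where left; its counter-clockwise stop has the flat 43 degrees counter-clockwise of the front direction. A sprung ball in its round side, opposite the flat, 10 mm above the collar, snaps into the knob; passing it takes about 5 to 12 N.
- off_mark (a point): Middle of the long raised mark (12 x 3 mm, steel) on the panel at the off stop, 39 mm from the shaft's axis, 46 degrees counter-clockwise (from above) of the heater's front direction, so toward the heater's -x and -y. The other four marks are short ticks. Axes are the heater's.
- knob_mid (a point): Centre of the loose control knob, 23 mm above its underside; x points along its pointer, z up. Black plastic, 46 mm tall, stands on the table bore down: a round skirt 46 mm wide, 24 mm tall, on it a grip bar 14 mm wide, 22 mm tall, 40 mm long with a pointed nose at +x and a white line along the pointer half of its top. Fully home, this point is 3 mm above shaft_top. 50 to 80 g.
- knob_bore (a point): Centre of the knob's underside, mouth of the bore (21 mm deep): a cone 23 mm wide narrowing to 17 mm 5 mm up, round to 6.5 mm up, then D-shaped with 0.5 mm play, its flat on the pointer side (+x), so the pointer points as the shaft's flat faces. It slides on within about 5 degrees of true. Misaligned, it rests on the shaft's end, 13.5 mm above the collar; fully home it rests on the collar.
- knob_tip (a point): Tip of the knob's pointer, 29 mm from the knob's axis, 35 mm above its underside; axes as the knob's.
- jar: Bystander: small closed jar, 52 mm wide, 62 mm tall; origin under its centre.
- carton: Bystander: small cardboard carton 70 x 50 x 45 mm; origin under its centre.
- wrench: Bystander: flat steel wrench 180 mm long, 8 mm thick; origin under its centre.
Not all that is in view belongs to the job. What is shaped like the part that bears knob_mid but red or turquoise is not meant.

How it is judged:
By the outcome, as a careful person would: the job done as asked, in the order asked, and still so for the second after the job is handed in, with the robot touching nothing.
It also fails if it takes over 72 s, if anything falls off the work surface, if the arm or the gripper's body presses on something with over 40 N, if the wrist force passes 120 N, or if a joint passes its speed limit or range.

ROBOT

A 7-joint arm with a two-finger parallel gripper is mounted at the origin on the work surface. World frame = base frame: x ahead of the robot, y to its left, z up, the work surface at z = 0. Lengths are in m, angles in rad, forces in N, time in s.
With the tool pointing down it reaches from about 0.35 to 0.9 m from the base axis. Payload 8.1 kg.
Tool frame: the origin (TCP) lies between the finger pads; the fingertips stand 25 mm ahead of it and the grasp point (between the pads) lies 6 mm ahead of it; z points along the fingers, y is the direction in which the jaws open and shut (so a half turn about z gives the same grasp; the last joint's range is limited). The gripper opens to 92 mm and grips with 3 to 60 N. Pads are 19 mm wide; open, the fingers measure 130 mm over their backs; the gripper's body (75 mm by 190 mm) begins 47 mm behind the grasp point.
Start: joints at [1.016, 0.434, 0.025, 1.573, -0.012, 1.134, -0.075], TCP at [0.273, -0.562, 0.252] pointing down, gripper open.
Joint ranges: [-2.62, 2.62], [-0.44, 2.09], [-1.27, 1.32], [0.08, 2.57], [-1.32, 4.46], [0.12, 2], [-2.74, 2.74]. Speed limits (rad/s): [2.22, 2.22, 3.01, 3.01, 3.14, 3.14, 3.14].

INTERFACE

Orientations are given as a rotation vector (axis times angle).
In Python, from cell import * gives the robot as it stands.
- The arm moves only by the shell command python3 -m jog 'ROWS' [FORCE]. ROWS is JSON, one flat list of numbers, 5 for each row, row after row: the finger opening in mm, from 0 to 91.8, then the shift along the tool's x, y, z in units of 40 mm (1.0 is 40 mm), then the turn about the tool's z in units of 6 degrees (1.0 is 6 degrees). A call has 1 to 20 rows; each row shifts and turns the pose as measured when the row begins, along the tool's axes as they then stand; what a row does not reach is not made up. A row lasts 1/12 s, in which the tool goes at most 41.7 mm and 7.16 degrees, less where a joint would pass 70% of its speed; a pose out of reach is approached as far as the arm can. A call is refused whole if a number of a shift passes 1 or a number of a turn 1, either way. A call with a gripper value outside its range is refused whole. The fingers move at their own pace and stop on an object; FORCE is the grip in N (left out, the last holds). Time passes only in rows, so rows that do not move let the fingers close. It gives the time, the measured TCP pose, the force and the opening at its end, in the units of the state.
- observe(): the state, without advancing time (a new reading comes with each control period).
- get_image(name): name is "scene" or "side" or "wrist"; returns the picture (420x560x3 uint8, red, green, blue); there is no depth.
- camera_params(name): a dict with "intrinsics" (3x3 intrinsics, pixels), "xyz" and "orientation" of the camera in the world. Camera axes: x right, y down, z forward; pixel columns grow to the right and rows downward; lengths in m; the calibration is good to about 2 mm. A picture is of the moment at which its call begins: read the wrist's pose just before it. camera_params takes no time and is no camera call; for the wrist camera it gives the pose at the moment of the call.
- sign_off(): hands the job in, once; it reports no verdict.
The state is a dict: "clock": time; "joints": joint angles; "dq": joint speeds; "joint_efforts": joint torques, N m; "position": TCP position; "ee_rot": TCP orientation; "force": force on the tool from outside, world axes, zero at the start; "ft_torque": the same for the moment, N m; "width": opening from 0.0 (shut) to 1.0 (fully open).
Only numpy, scipy, OpenCV 4.12 (cv2) and the standard library are available. Lean on these libraries where they do the work, as an engineer would, in place of code of your own. Each camera call takes 0.05 s, during which the arm holds its last target. There are 200 camera calls.

## Working session

There is one attempt and no reset: what is moved stays moved. The work goes in short steps, Python scripts to look and compute and a shell command to move; the robot and the scene stay as the last step left them, time stands still between calls to the robot, and variables do not carry over. Pictures are saved under pics/ and viewed, about 8 in all and at most 12, crops included, and the job is handed in when it is done.

```bash
ls; mkdir -p pics; python3 - <<'E'
from cell import *
import cv2, numpy as np
s=observe();print(s)
for n in ("scene","side"):
    p=camera_params(n);print(n,p)
    cv2.imwrite(f"pics/{n}0.png",get_image(n)[:,:,::-1])
E
```

```text
pics
{'clock': 0.0, 'joints': array([ 1.01641418,  0.43521458,  0.02496974,  1.5741111 , -0.01156223,
        1.13398342, -0.07507407]), 'dq': array([-1.35659716e-03,  2.03530522e-04, -5.81597841e-04, -4.06170044e-04,
        1.35514941e-03, -1.16898717e-03,  5.44321497e-05]), 'joint_efforts': array([ 1.12774435e-04, -6.67847013e+01,  9.85125303e-01, -3.14453852e+01,
       -6.03415235e-02,  4.30399377e-02,  1.72591394e-04]), 'position': array([ 0.27259099, -0.56189482,  0.25094472]), 'ee_rot': array([-3.06034304e+00, -7.03267171e-01,  8.17690967e-04]), 'force': array([0.70947882, 0.9603677 , 1.01710452]), 'ft_torque': array([ 0.03058042,  0.01327762, -0.03258926]), 'width': 0.9995701386838508}
scene {'intrinsics': array([[450.19146318,   0.        , 271.24534338],
       [  0.        , 450.19146318, 207.41157546],
       [  0.        ,   0.        ,   1.        ]]), 'xyz': array([1.09037622, 0.44390503, 0.69477085]), 'orientation': array([-1.07427389, -2.33090678,  1.0698996 ])}
side {'intrinsics': array([[393.60745512,   0.        , 278.55736752],
       [  0.        , 393.60745512, 208.28218786],
       [  0.        ,   0.        ,   1.        ]]), 'xyz': array([ 0.40696403, -0.58364196,  0.69027208]), 'orientation': array([-2.28441658,  0.29112815, -0.15197858])}
```

View pics/scene0.png

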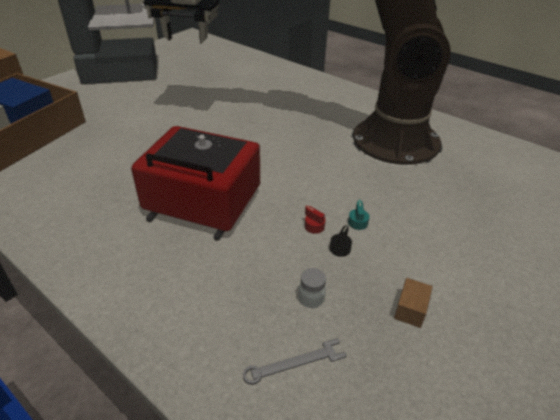

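View pics/side0.png

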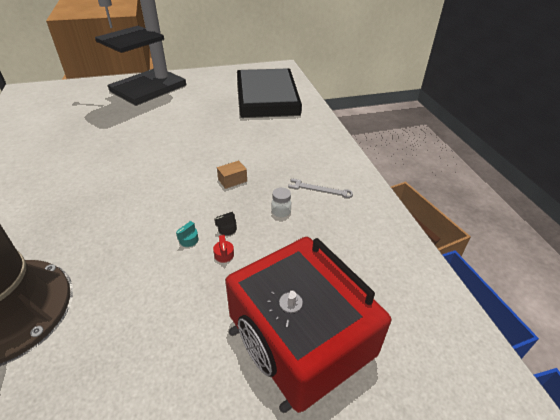

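Scene view: three knobs, red (315,219), turquoise (359,216) and black (341,243). In the side view they are at (224,248), (188,235) and (226,223). The black one fits the description. The heater shaft is at (203,140) in scene and (291,297) in side. I'll confirm with an enlarged crop.

```bash
cat > h.py <<'E'
from cell import *
import cv2, numpy as np
from scipy.spatial.transform import Rotation as R
def P(n,p=None):
    p=p or camera_params(n); return p["intrinsics"],R.from_rotvec(p["orientation"]).as_matrix(),np.array(p["xyz"])
def ray(n,uv,p=None):
    K,M,t=P(n,p); d=M@np.linalg.solve(K,[*uv,1.]); return t,d
def atz(n,uv,z,p=None):
    t,d=ray(n,uv,p); return t+d*(z-t[2])/d[2]
def proj(n,X,p=None):
    K,M,t=P(n,p); q=K@(M.T@(np.array(X)-t)); return q[:2]/q[2]
E
python3 - <<'E'
from h import *
a=cv2.imread('pics/scene0.png');b=cv2.imread('pics/side0.png')
def c(im,x,y,w,h,W,H): return cv2.resize(im[y:y+h,x:x+w],(W,H),interpolation=cv2.INTER_CUBIC)
top=np.hstack([c(a,295,190,80,60,400,300),c(b,175,200,80,60,400,300)])
bot=np.hstack([c(a,130,120,140,105,400,300),c(b,220,230,180,135,400,300)])
cv2.imwrite('pics/crop1.png',np.vstack([top,bot]))
print('shaft',atz('scene',(203,137),.169),atz('side',(292,293),.169))
print('knob',atz('scene',(341,245),.012),atz('side',(226,225),.023))
E
```

```text
shaft [ 0.53366731 -0.21901653  0.169     ] [ 0.53391519 -0.2227395   0.169     ]
knob [0.47311458 0.12306138 0.012     ] [0.47055789 0.10967004 0.023     ]
```

View pics/crop1.png

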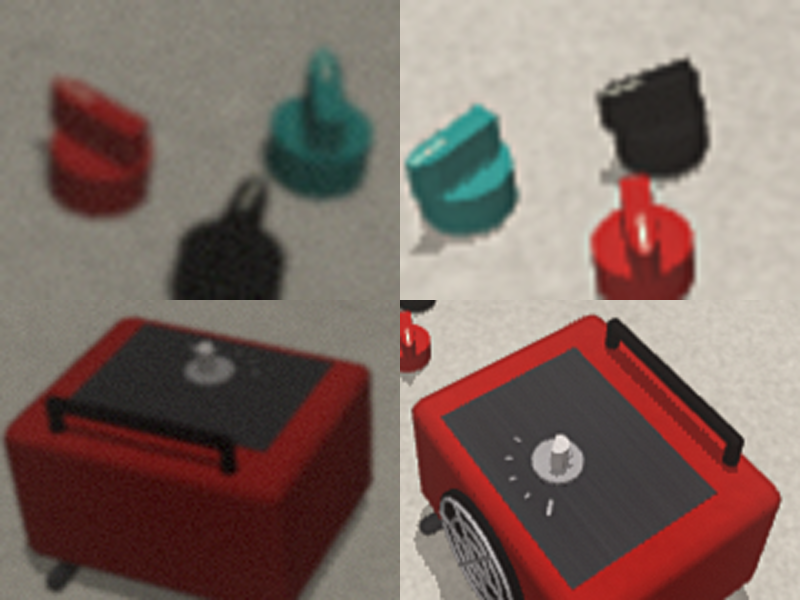

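The crop confirms the black knob, with its nose toward the lower left in the side view. The shaft and long mark are clear in side, with the mark at about (287.5,323). Next I'll compute the poses.

```bash
cat > m.py <<'E'
from h import *
from scipy.optimize import least_squares
tip=atz('side',(216,219.4),.044);bk=atz('side',(233,212),.046)
print('tip',tip,'back',bk,'yaw',np.degrees(np.arctan2(*(tip-bk)[1::-1])))
# knob outline: fit x,y by skirt bottom near pts & skirt
print('skirt side L/R z.012', atz('side',(219,230),.012),atz('side',(235.5,229),.012),'bottom',atz('side',(227.5,235.5),0))
print('tip scene',atz('scene',(345.6,226),.046),'skirt scene L/R',atz('scene',(330,243),.015),atz('scene',(352,243),.015))
h0=atz('side',(315.4,239.9),.174);h1=atz('side',(373,293),.174)
m=atz('side',(287.5,323.2),.147);sh=atz('side',(292,294.5),.169);co=atz('side',(291,303),.149)
d=h1-h0
print('heater yaw from handle',np.degrees(np.arctan2(d[0],-d[1])),'handle mid',(h0+h1)/2,'collar',co,'shaft',sh,'mark',m)
f=m-co;print('front dir from mark (deg world)',np.degrees(np.arctan2(f[1],f[0]))-46,'dist',np.hypot(*f[:2]))
s=observe();M=R.from_rotvec(s['ee_rot']).as_matrix();print('tool axes cols\n',M.round(3))
p=camera_params('wrist');print(p, 'cam in tool',M.T@(p['xyz']-s['position']),(M.T@P('wrist')[1]).round(3))
E
python3 m.py
```

```text
tip [0.44856741 0.1125903  0.044     ] back [0.49212318 0.12656143 0.046     ] yaw -162.21562651099907
skirt side L/R z.012 [0.45231925 0.10792113 0.012     ] [0.49178872 0.10162259 0.012     ] bottom [0.47036753 0.0962576  0.        ]
tip scene [0.44993682 0.11491262 0.046     ] skirt scene L/R [0.48614542 0.10333514 0.015     ] [0.45544172 0.13894456 0.015     ]
heater yaw from handle 21.046294483855025 handle mid [ 0.63242198 -0.19142013  0.174     ] collar [ 0.53163592 -0.22743022  0.149     ] shaft [ 0.53309486 -0.2255289   0.169     ] mark [ 0.51629959 -0.26067861  0.147     ]
front dir from mark (deg world) -160.7622371209729 dist 0.036615001859037245
tool axes cols
 [[ 0.9    0.437 -0.001]
 [ 0.437 -0.9    0.001]
 [-0.    -0.001 -1.   ]]
{'intrinsics': array([[328.75690337,   0.        , 279.399595  ],
       [  0.        , 328.75690337, 209.57046086],
       [  0.        ,   0.        ,   1.        ]]), 'xyz': array([ 0.33917768, -0.53011603,  0.38387611]), 'orientation': array([ 2.45785887, -1.53811365, -0.21519499])} cam in tool [ 0.07373744  0.00023493 -0.13285754] [[ 0.001 -0.962 -0.273]
 [ 1.     0.     0.001]
 [-0.001 -0.273  0.962]]
```

```bash
python3 -m jog '[36,0.86,-0.43,-0.05,0, 36,0.86,-0.43,-0.05,0, 36,0.86,-0.43,-0.05,0, 36,0.86,-0.43,-0.05,0, 36,0.86,-0.43,-0.05,0, 36,0.86,-0.43,-0.05,0, 36,0.86,-0.43,-0.05,0, 36,0.86,-0.43,-0.05,0, 36,0.86,-0.43,-0.05,0, 36,0.86,-0.43,-0.05,0, 36,0.86,-0.43,-0.05,0]' 30
cat > wr.py <<'E'
import sys
from h import *
s=observe();p=camera_params('wrist');im=get_image('wrist')[:,:,::-1]
n=sys.argv[1];cv2.imwrite(f'pics/{n}.png',im);np.save(f'pics/{n}.npy',p,allow_pickle=True)
M=R.from_rotvec(s['ee_rot']).as_matrix()
print(s['clock'],s['position'].round(4),'yaw',np.degrees(np.arctan2(M[1,0],M[0,0])).round(2),s['joints'].round(2),s['force'].round(1),s['width'].round(3))
X=np.array(eval(sys.argv[2]));print('proj',proj('wrist',X,p))
E
python3 wr.py w1 '[.533,-.224,.169]'
```

```text
clock: 1.02
position: [0.5323, -0.2225, 0.2674]
ee_rot: [-3.065, -0.67, 0.018]
force: [1.4, -0.5, -0.1]
width: 0.394Traceback (most recent call last):
  File "wr.py", line 6, in <module>
    print(s['clock'],s['position'].round(4),'yaw',np.degrees(np.arctan2(M[1,0],M[0,0])).round(2),s['joints'].round(2),s['force'].round(1),s['width'].round(3))
                                                                                                                                          ^^^^^^^^^^^^^^^^
AttributeError: 'float' object has no attribute 'round'
```

```bash
sed -i "s/s\['width'\].round(3)/s['width']/" wr.py; python3 wr.py w1 '[.533,-.224,.169]'
```

```text
1.0667 [ 0.5379 -0.2132  0.2677] yaw 25.26 [ 0.38  0.36 -0.13  1.65  0.05  1.14 -0.89] [4.7 5.4 1.3] 0.39167172648885873
proj [290.27447556 230.8783686 ]
```

View pics/w1.png

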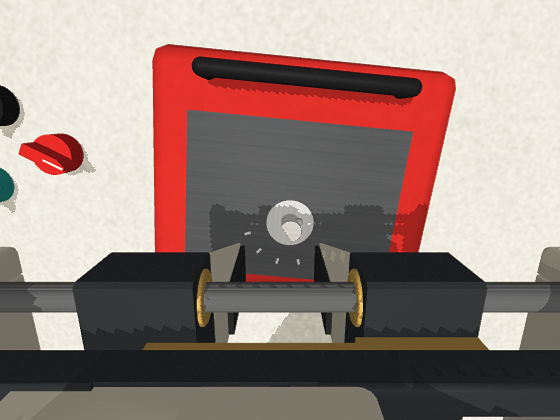

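The wrist view shows the collar at (290,222), the shaft top at about (291,231), and the handle from (197,66) to (417,88). I'll enlarge the shaft and compute the heater pose from this view.

```bash
python3 - <<'E'
from h import *
p=np.load('pics/w1.npy',allow_pickle=True).item()
im=cv2.imread('pics/w1.png')
cv2.imwrite('pics/crop2.png',cv2.resize(im[195:275,235:345],(770,560),interpolation=cv2.INTER_CUBIC))
a=atz('wrist',(197,66),.172,p);b=atz('wrist',(417,88),.172,p);d=b-a
print(a,b,(a+b)/2,np.degrees(np.arctan2(d[0],-d[1])))
print('shaft',atz('wrist',(291,231),.169,p),'collar',atz('wrist',(290,222),.149,p))
a=atz('wrist',(188,110),.145,p);b=atz('wrist',(411,131),.145,p);d=b-a;print('panel',np.degrees(np.arctan2(d[0],-d[1])))
E
```

```text
[ 0.60937139 -0.12040203  0.172     ] [ 0.65813422 -0.2549382   0.172     ] [ 0.63375281 -0.18767012  0.172     ] 19.923123439369704
shaft [ 0.53314593 -0.22453028  0.169     ] collar [ 0.53342859 -0.2240676   0.149     ]
panel 20.108950114782665
```

View pics/crop2.png

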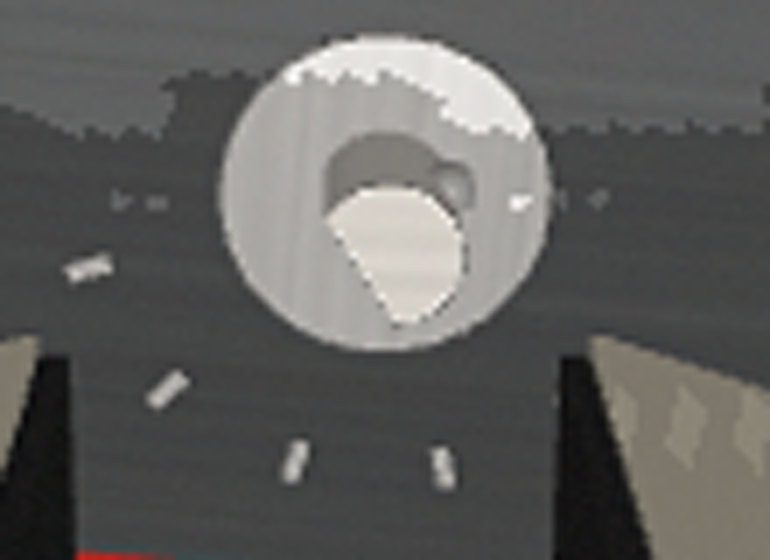

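Clear D: flat chord runs from (328,218) to (392,322) in the crop, facing lower left.

```bash
python3 - <<'E'
from h import *
from scipy.optimize import least_squares
p=np.load('pics/w1.npy',allow_pickle=True).item()
w=lambda u,v:atz('wrist',(235+(u+.5)/7-.5,195+(v+.5)/7-.5),.169,p)[:2]
a,b=w(328,218),w(392,322)
arc=np.array([w(*q) for q in [(345,201),(390,186),(435,202),(464,240),(463,265),(440,308),(410,325)]])
f=least_squares(lambda c:np.hypot(*(arc-c).T)-.008,arc.mean(0));c=f.x
m=(a+b)/2-c; t=b-a; n=np.array([t[1],-t[0]])/np.hypot(*t); n*=np.sign(n@m)
print('centre',c,'rms',np.sqrt(np.mean(f.fun**2)),'chord dist',n@m,'len',np.hypot(*t),'flat dir',np.degrees(np.arctan2(n[1],n[0])))
E
```

```text
centre [ 0.53260584 -0.22411329] rms 9.718735414650398e-05 chord dist 0.0033919982957514127 len 0.013651483199623783 flat dir 145.63741786237276
```

```bash
python3 -m jog '[36,0.23,-0.91,0,0, 36,0.23,-0.91,0,0, 36,0.23,-0.91,0,0, 36,0.23,-0.91,0,0, 36,0.23,-0.91,0,0, 36,0.23,-0.91,0,0, 36,0.23,-0.91,0,0, 36,0.23,-0.91,0,0, 36,0.23,-0.91,0,0, 36,0,0,0.8,0.4, 36,0,0,0.8,0.4, 36,0,0,0.8,0.4, 36,0,0,0,0, 36,0,0,0,0]'
python3 wr.py w2 '[.473,.12,.046]'
```

```text
clock: 2.28
position: [0.4644, 0.1284, 0.1684]
ee_rot: [-3.094, -0.497, 0.014]
force: [-0.6, 0.4, 0.9]
width: 0.393
2.2833 [0.4644 0.1284 0.1684] yaw 18.25 [-0.14  0.33 -0.29  1.99  0.11  0.85 -1.74] [-0.6  0.4  0.9] 0.39265091975087385
proj [293.59591031 203.34523561]
```

View pics/w2.png

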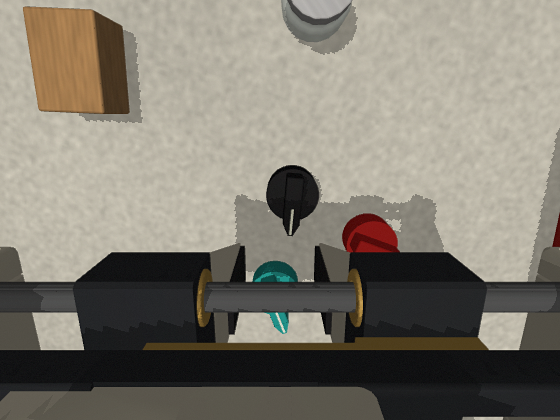

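Black knob: bar tip at (290,236), back at (293,174), skirt centre about (293,192). The red knob is to its right at (370,236).

```bash
python3 - <<'E'
from h import *
p=np.load('pics/w2.npy',allow_pickle=True).item()
im=cv2.imread('pics/w2.png')
t=atz('wrist',(290,236),.046,p);b=atz('wrist',(293.5,173.5),.046,p);d=t-b
print('tip',t,'back',b,np.hypot(*d[:2]),np.degrees(np.arctan2(d[1],d[0])))
# skirt ellipse fit: dark px
g=im.max(2);m=(g<70).astype('uint8');m[:,:250]=0;m[:,335:]=0;m[:155]=0;m[241:]=0
y,x=np.where(m);print(x.min(),x.max(),y.min(),y.max())
for z in (.024,.012): print(z,atz('wrist',(x.min(),193),z,p),atz('wrist',(x.max(),193),z,p))
print('top',atz('wrist',((x.min()+x.max())/2,y.min()),.024,p))
print('red',atz('wrist',(370,236),.03,p),'turq',atz('wrist',(275,280),.024,p))
w=im[165:240,275:310];bw=w.min(2);yy,xx=np.where(bw>150);print(np.polyfit(yy[(xx>9)&(xx<22)&(yy>40)],xx[(xx>9)&(xx<22)&(yy>40)],1) )
cv2.imwrite('pics/crop3.png',cv2.resize(im[155:245,240:360],(800,600),interpolation=cv2.INTER_CUBIC))
E
```

```text
tip [0.44562446 0.11372872 0.046     ] back [0.49583573 0.12793016 0.046     ] 0.05218096381700919 -164.20730884718378
266 318 165 235
0.024 [0.46880005 0.14300254 0.024     ] [0.48296911 0.10039702 0.024     ]
0.012 [0.46589103 0.14267859 0.012     ] [0.48067472 0.09822489 0.012     ]
top [0.49882066 0.12953386 0.024     ]
red [0.46214986 0.04495104 0.03      ] turq [0.39180917 0.10970928 0.024     ]
[-0.09014054 20.86109724]
```

View pics/crop3.png

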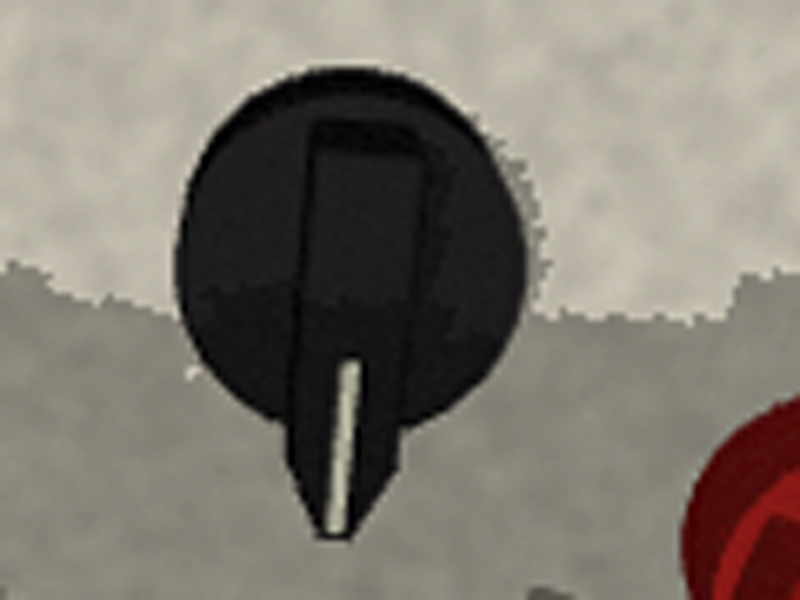

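```bash
python3 - <<'E'
from h import *
p=np.load('pics/w2.npy',allow_pickle=True).item()
w=lambda u,v:atz('wrist',(240+(u+.5)/6.6667-.5,155+(v+.5)/6.6667-.5),.046,p)[:2]
t,b,l=w(334,540),w(368,153),w(351,362)
bl,br,fl,fr=w(314,147),w(422,157),w(288,424),w(400,430)
for a,c in((b,t),(bl,fl),(br,fr),(l,w(337,532))): print(np.hypot(*(a-c)),np.degrees(np.arctan2(*(c-a)[::-1])))
d=(t-b)/np.hypot(*(t-b))
print('centre from tip',t-.029*d,'line start along',(l-t)@d, 'width',np.hypot(*(bl-br)))
E
```

```text
0.04870385573515061 -165.92856650125765
0.03433241203135749 -166.66464114392534
0.03382451866907392 -165.1220976426381
0.021959163387793666 -165.6175454973768
centre from tip [0.47402409 0.12115505] line start along -0.023039590602560063 width 0.01276920265244699
```

```bash
python3 -m jog '[36,0.19,0.25,0,0.7, 36,0,0,0.8,0, 36,0,0,0.8,0, 36,0,0,0,0, 36,0,0,0,0, 36,0,0,0,0]'
python3 - <<'E'
from h import *
s=observe();M=R.from_rotvec(s['ee_rot']).as_matrix()
print(s['position'],np.degrees(np.arctan2(M[1,0],M[0,0])),M[:,2])
print((M.T@(np.array([.4745,.1213,.0515])-s['position'])/.04).round(3))
E
```

```text
clock: 2.83
position: [0.4819, 0.1204, 0.1138]
ee_rot: [-3.11, -0.379, -0.007]
force: [0.1, -0.6, -0.9]
width: 0.395
[0.48194518 0.12043298 0.11384721] 13.910358594139606 [ 0.00314791  0.00908107 -0.99995381]
[-0.184 -0.053  1.558]
```

```bash
cat > st.py <<'E'
import sys
from h import *
s=observe();M=R.from_rotvec(s['ee_rot']).as_matrix()
print(s['clock'],s['position'].round(4),'yaw',np.degrees(np.arctan2(M[1,0],M[0,0])).round(2),M[:2,2].round(3),'F',s['force'].round(1),'T',s['ft_torque'].round(2),'w mm',s['width']*91.8,'j7',s['joints'][6].round(2))
if len(sys.argv)>1: print((M.T@(np.array(eval(sys.argv[1]))-s['position'])/.04).round(3))
E
python3 -m jog '[36,-0.18,-0.05,0,0, 36,0,0,0.5,0, 36,0,0,0.5,0, 36,0,0,0,0, 36,0,0,0,0]'; python3 st.py '[.4745,.1213,.0515]'
```

```text
clock: 3.25
position: [0.4783, 0.1226, 0.0826]
ee_rot: [-3.108, -0.38, -0.028]
force: [-0.5, 0.2, 0.5]
width: 0.389
3.25 [0.4783 0.1226 0.0826] yaw 13.94 [0.016 0.013] F [-0.5  0.2  0.5] T [-0.   -0.01 -0.01] w mm 35.71296984972587 j7 -1.85
[-0.115  0.015  0.774]
```

```bash
python3 -m jog '[36,-0.06,0,0.25,0, 36,-0.06,0,0.25,0, 36,0,0,0.15,0, 36,0,0,0,0, 36,0,0,0,0]'; python3 st.py '[.4745,.1213,.0515]'
```

```text
clock: 3.67
position: [0.4751, 0.1224, 0.0583]
ee_rot: [-3.107, -0.38, -0.036]
force: [-0.2, 0.7, -0.2]
width: 0.389
3.6667 [0.4751 0.1224 0.0583] yaw 13.95 [0.021 0.014] F [-0.2  0.7 -0.2] T [ 0.02  0.04 -0.01] w mm 35.66621983126319 j7 -1.87
[-0.026  0.024  0.169]
```

```bash
python3 -m jog '[36,-0.02,0.02,0.15,0, 36,0,0,0,0, 15,0,0,0,0, 5,0,0,0,0, 5,0,0,0,0, 5,0,0,0,0, 5,0,0,0,0, 5,0,0,0,0]' 30; python3 st.py '[.4745,.1213,.0515]'
```

```text
clock: 4.33
position: [0.4751, 0.1214, 0.0521]
ee_rot: [-3.107, -0.38, -0.036]
force: [-0.3, -0.3, -0.2]
width: 0.152
4.3333 [0.4751 0.1214 0.0521] yaw 13.94 [0.022 0.014] F [-0.3 -0.3 -0.2] T [0.04 0.03 0.02] w mm 13.948340997794002 j7 -1.88
[-0.016 -0.     0.015]
```

```bash
python3 -m jog '[5,0,0,-0.3,0, 5,0,0,-0.6,0, 5,0,0,-0.7,0, 5,0,0,-0.8,0, 5,0,0,-0.8,0, 5,0,0,-0.8,0, 5,0,0,-0.6,0, 5,0,0,-0.3,0, 5,0,0,0,0, 5,0,0,0,0]' 35; python3 st.py '[.5328,-.2243,.25]'
```

```text
clock: 5.17
position: [0.4687, 0.1185, 0.2567]
ee_rot: [-3.106, -0.382, -0.031]
force: [-0.5, -0.3, -1.2]
width: 0.145
5.1667 [0.4687 0.1185 0.2567] yaw 14.02 [0.018 0.014] F [-0.5 -0.3 -1.2] T [-0.01  0.08  0.01] w mm 13.339219335302975 j7 -1.75
[-0.525  8.705  0.077]
```

```bash
python3 -m jog '[5,-0.03,0.4,0,0, 5,-0.04,0.7,0,0, 5,-0.05,0.8,0,0, 5,-0.05,0.8,0,0, 5,-0.05,0.8,0,0, 5,-0.05,0.8,0,0, 5,-0.05,0.8,0,0, 5,-0.05,0.8,0,0, 5,-0.05,0.8,0,0, 5,-0.04,0.7,0,0, 5,-0.03,0.5,0,0, 5,0,0.3,0,0, 5,0,0,0,0, 5,0,0,0,0]';python3 st.py '[.5328,-.2243,.25]'
python3 -m jog '[5,0,0,0,0.5, 5,0,0,0,0.9, 5,0,0,0,0.9, 5,0,0,0,0.9, 5,0,0,0,0.9, 5,0,0,0,0.9, 5,0,0,0,0.9, 5,0,0,0,0.9, 5,0,0,0,0.6, 5,0,0,0,0.3, 5,0,0,0,0, 5,0,0,0,0]'; python3 st.py '[.5328,-.2243,.235]'
```

```text
clock: 6.33
position: [0.5234, -0.216, 0.2292]
ee_rot: [-3.098, -0.393, 0.015]
force: [1.1, 1.5, -1.3]
width: 0.152
6.3333 [ 0.5234 -0.216   0.2292] yaw 14.45 [-0.012  0.018] F [ 1.1  1.5 -1.3] T [ 0.02 -0.03  0.01] w mm 13.974834241849242 j7 -1.04
[ 0.173  0.249 -0.526]
clock: 7.33
position: [0.5214, -0.1894, 0.2234]
ee_rot: [-2.994, 0.871, 0.046]
force: [-0.2, 0.9, -0.1]
width: 0.15
7.3333 [ 0.5214 -0.1894  0.2234] yaw -32.43 [-0.022  0.031] F [-0.2  0.9 -0.1] T [ 0.04 -0.02  0.02] w mm 13.757707696072574 j7 -1.83
[ 0.698  0.578 -0.323]
```

```bash
python3 - <<'E'
from scipy.spatial.transform import Rotation as R
for n,r in (('fast +x+y.43',[-3.065,-.67,.018]),('then +y.34,dn.1',[-3.094,-.497,.014]),('dn',[-3.11,-.379,-.007])): print(n,R.from_rotvec(r).as_matrix()[:2,2].round(4))
E
python3 -m jog '[5,0.15,0.12,-0.15,0, 5,0.15,0.12,-0.15,0, 5,0.15,0.12,-0.15,0, 5,0.1,0.1,-0.1,0, 5,0.05,0.05,0,0, 5,0,0,0,0]'; python3 st.py '[.5328,-.2243,.235]'
```

```text
fast +x+y.43 [-0.0121  0.0016]
then +y.34,dn.1 [-0.0101  0.0064]
dn [0.0034 0.0091]
clock: 7.83
position: [0.5327, -0.2221, 0.2469]
ee_rot: [-2.996, 0.861, 0.045]
force: [-0.1, 0.3, -0.9]
width: 0.153
7.8333 [ 0.5327 -0.2221  0.2469] yaw -32.06 [-0.021  0.031] F [-0.1  0.3 -0.9] T [ 0.07  0.02 -0.02] w mm 14.002347421010617 j7 -1.77
[0.042 0.051 0.297]
```

```bash
python3 -m jog '[5,0,0,-0.2,0, 5,0,0,-0.3,0, 5,0,0,-0.4,0, 5,0,0,-0.4,0, 5,0,0,-0.3,0, 5,0,0,-0.2,0, 5,0,0,-0.1,0, 5,0,0,0,0]'; python3 st.py; python3 -m jog '[5,0,0,0.7,0, 5,0,0,0.7,0, 5,0,0,0,0, 5,0,0,0,0]'; python3 st.py '[.5328,-.2243,.235]'
```

```text
clock: 8.5
position: [0.5329, -0.2248, 0.3276]
ee_rot: [-2.995, 0.863, 0.05]
force: [0.1, -0.5, 0.4]
width: 0.15
8.5 [ 0.5329 -0.2248  0.3276] yaw -32.14 [-0.024  0.033] F [ 0.1 -0.5  0.4] T [0.04 0.03 0.05] w mm 13.725873315700724 j7 -1.77
clock: 8.83
position: [0.5318, -0.2227, 0.2706]
ee_rot: [-2.995, 0.863, 0.047]
force: [0.5, -0.0, -0.7]
width: 0.15
8.8333 [ 0.5318 -0.2227  0.2706] yaw -32.12 [-0.022  0.032] F [ 0.5 -0.  -0.7] T [ 0.01 -0.05  0.05] w mm 13.80001877362242 j7 -1.77
[0.074 0.034 0.889]
```

```bash
cat > kb.py <<'E'
from h import *
Mg=R.from_rotvec([-3.107,-.38,-.036]).as_matrix();tg=np.array([.4751,.1214,.0521])
off=Mg.T@(np.array([.4748,.1213,0])-tg)
s=observe();M=R.from_rotvec(s['ee_rot']).as_matrix()
b=s['position']+M@off;print('off',off.round(4),'bore',b.round(4),'knob axis lean',(M@Mg.T@[0,0,1])[:2].round(3))
print('units to shaft top+8mm',(M.T@(np.array([.5328,-.2243,.177])-b)/.04).round(3))
cv2.imwrite('pics/side2.png',get_image('side')[:,:,::-1])
E
python3 -m jog '[5,0,0,0,0.2, 5,0,0,0,0.2, 5,0,0,0,0]';python3 kb.py; python3 st.py
```

```text
clock: 9.08
position: [0.5321, -0.2229, 0.2723]
ee_rot: [-2.975, 0.932, 0.048]
force: [0.2, 0.0, 0.3]
width: 0.145
off [-0.0016  0.0005  0.0521] bore [ 0.5294 -0.2207  0.2204] knob axis lean [ 0.047 -0.039]
units to shaft top+8mm [0.162 0.041 1.078]
9.1333 [ 0.5323 -0.2229  0.2726] yaw -34.71 [-0.022  0.032] F [ 0.8 -0.3 -0.7] T [ 0.02 -0.07 -0.  ] w mm 13.611955619890663 j7 -1.81
```

```bash
python3 -m jog '[5,0.05,0.01,0.25,0, 5,0.05,0.01,0.25,0, 5,0.03,0.01,0.25,0, 5,0.02,0.01,0.2,0, 5,0,0,0.1,0, 5,0,0,0,0, 5,0,0,0,0]'; sed -i 's/side2/side3/' kb.py; python3 kb.py; python3 st.py
python3 - <<'E'
import cv2
im=cv2.imread('pics/side3.png');cv2.imwrite('pics/crop4.png',cv2.resize(im[215:335,210:370],(800,600),interpolation=cv2.INTER_CUBIC))
E
```

```text
clock: 9.72
position: [0.5361, -0.227, 0.2264]
ee_rot: [-2.975, 0.93, 0.045]
force: [0.1, -0.6, -0.8]
width: 0.154
off [-0.0016  0.0005  0.0521] bore [ 0.5335 -0.2248  0.1744] knob axis lean [ 0.045 -0.038]
units to shaft top+8mm [-0.024 -0.002 -0.064]
9.7667 [ 0.5361 -0.2269  0.2265] yaw -34.69 [-0.021  0.032] F [-0.6  0.  -1.6] T [ 0.02  0.02 -0.02] w mm 14.223130342675567 j7 -1.8
```

View pics/crop4.png

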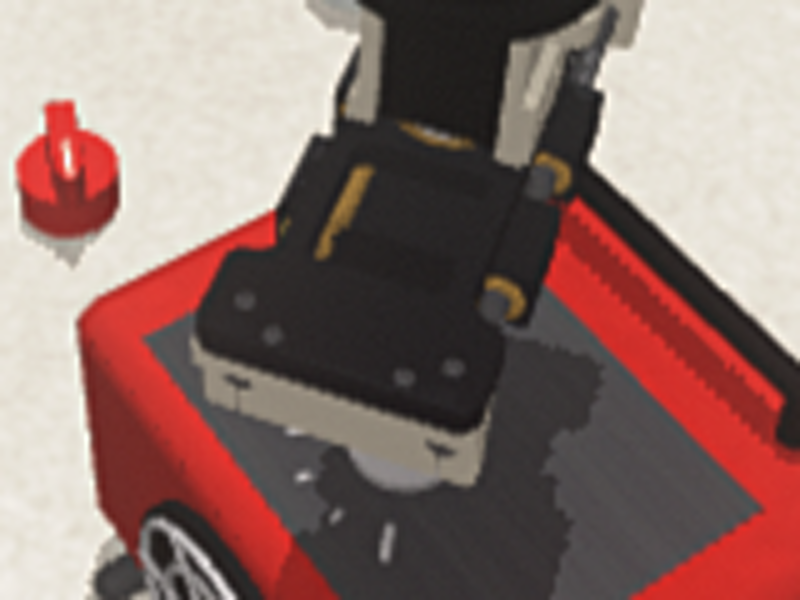

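The gripper hides the knob in this view (crop of side), so I'll go on by feel with small steps.

```bash
python3 -m jog '[5,-0.02,0,0.1,0, 5,0,0,0.08,0, 5,0,0,0.05,0, 5,0,0,0,0]'; python3 st.py; python3 -m jog '[5,0,0,0.06,0, 5,0,0,0.05,0, 5,0,0,0,0]'; python3 st.py
```

```text
clock: 10.1
position: [0.5357, -0.2262, 0.2174]
ee_rot: [-2.975, 0.93, 0.042]
force: [0.4, 0.2, -1.5]
width: 0.148
10.1 [ 0.5357 -0.2262  0.2174] yaw -34.69 [-0.019  0.031] F [ 0.4  0.2 -1.5] T [-0.   -0.04  0.02] w mm 13.629332898468748 j7 -1.8
clock: 10.35
position: [0.5357, -0.226, 0.2129]
ee_rot: [-2.975, 0.929, 0.042]
force: [-0.4, 0.0, -0.9]
width: 0.152
10.35 [ 0.5357 -0.226   0.2129] yaw -34.68 [-0.018  0.031] F [-0.4  0.  -0.9] T [ 0.03  0.08 -0.04] w mm 13.977841297226794 j7 -1.8
```

```bash
for i in 1 2; do python3 -m jog '[5,0,0,0.05,0, 5,0,0,0.05,0, 5,0,0,0,0]' >/dev/null; python3 st.py; done
```

```text
10.6 [ 0.5357 -0.2259  0.2092] yaw -34.68 [-0.018  0.031] F [-1.1  0.8 -2.1] T [ 0.07  0.17 -0.01] w mm 13.70799031423017 j7 -1.8
10.85 [ 0.5354 -0.2259  0.2053] yaw -34.68 [-0.018  0.031] F [-0.   1.  -2.8] T [ 0.06 -0.04  0.02] w mm 13.53539806883167 j7 -1.8
```

```bash
for i in 1 2 3; do python3 -m jog '[5,0,0,0.05,0, 5,0,0,0.05,0, 5,0,0,0,0]' >/dev/null; python3 st.py; done
```

```text
11.1 [ 0.5353 -0.2257  0.2018] yaw -34.69 [-0.018  0.031] F [-2.   0.1  3. ] T [0.13 0.51 0.02] w mm 13.693008011049455 j7 -1.8
11.35 [ 0.5352 -0.2257  0.2022] yaw -34.71 [-0.015  0.031] F [-0.9  0.7 -3.1] T [0.03 0.23 0.  ] w mm 13.793108728456902 j7 -1.8
11.6 [ 0.5351 -0.2257  0.202 ] yaw -34.72 [-0.013  0.03 ] F [-1.2  1.2 -1.2] T [0.08 0.38 0.01] w mm 13.627457765552066 j7 -1.8
```

```bash
for i in 1; do python3 -m jog '[5,0,0,0.1,0]' >/dev/null; python3 st.py;python3 -m jog '[5,0,0,0.15,0]' >/dev/null; python3 st.py;python3 -m jog '[5,0,0,0.2,0]' >/dev/null; python3 st.py; done
```

```text
11.6833 [ 0.5355 -0.2257  0.2006] yaw -34.72 [-0.011  0.03 ] F [-13.5   5.   50.2] T [1.11 3.5  0.07] w mm 13.552705496340115 j7 -1.8
11.7667 [ 0.5364 -0.2263  0.1987] yaw -34.74 [-0.007  0.029] F [-14.8   3.6  49.4] T [ 0.6   3.49 -0.  ] w mm 13.644000590592169 j7 -1.8
11.85 [ 0.5368 -0.2265  0.1978] yaw -34.77 [-0.003  0.028] F [-40.8  15.6 114.2] T [3.88 9.89 0.19] w mm 13.983645424453078 j7 -1.8
```

That pressed much harder than intended, because I chained three rows without checking between them. I'll unload now and check the seating.

```bash
python3 -m jog '[5,0,0,-0.03,0, 5,0,0,0,0]' >/dev/null; python3 st.py
```

```text
12.0167 [ 0.5363 -0.2268  0.2017] yaw -34.8 [-0.     0.027] F [ 1.7 -0.5 -3.2] T [ 0.03 -0.26 -0.  ] w mm 13.998827062060762 j7 -1.8
```

```bash
python3 -m jog '[30,0,0,0,0, 30,0,0,0,0, 30,0,0,0,0, 30,0,0,-0.1,0, 30,0,0,-0.3,0, 30,0,0,-0.4,0, 30,0,0,-0.4,0, 30,0,0,-0.4,0, 30,0,0,-0.3,0, 30,0,0,-0.1,0, 30,0,0,0,0]' 25 >/dev/null; python3 st.py; python3 wr.py w3 '[.5328,-.2243,.195]'; python3 - <<'E'
from h import *
a=cv2.imread('pics/w3.png');b=get_image('side')[:,:,::-1]
cv2.imwrite('pics/side4.png',b)
c=lambda im,x,y,w,h:cv2.resize(im[y:y+h,x:x+w],(400,400),interpolation=cv2.INTER_CUBIC)
cv2.imwrite('pics/crop5.png',np.hstack([c(a,210,150,140,140),c(b,240,250,100,100)]))
E
```

```text
12.9333 [ 0.5374 -0.2287  0.2798] yaw -34.75 [-0.006  0.029] F [-0.1 -0.1 -0.6] T [0.04 0.05 0.03] w mm 29.954240340005036 j7 -1.81
12.9333 [ 0.5374 -0.2287  0.2798] yaw -34.75 [ 0.26  0.35  0.1   1.63 -0.06  1.18 -1.81] [-0.1 -0.1 -0.6] 0.3262989143791398
proj [280.29855393 232.34825754]
```

View pics/crop5.png

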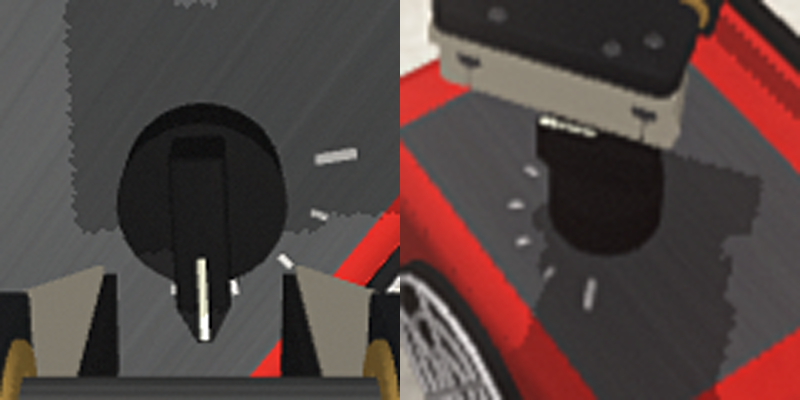

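```bash
python3 - <<'E'
from h import *
p=np.load('pics/w3.npy',allow_pickle=True).item()
c=np.array([.5328,-.2243]);a=np.linspace(0,6.283,361);C=np.c_[c[0]+.023*np.cos(a),c[1]+.023*np.sin(a)]
for z in (.149,.152,.1625):
    q=np.array([proj('side',[*u,z]) for u in C]); 
    w=np.array([proj('wrist',[*u,z+.024],p) for u in C])
    print(z,'side lowest',q[q[:,1].argmax()].round(1),'wrist skirt top L/R',w[:,0].min().round(1),w[:,0].max().round(1))
b=cv2.imread('pics/side4.png');g=b.max(2)
for u in (288,291,294): print(u,g[305:322,u])
im=cv2.imread('pics/w3.png').max(2);print(im[222,245:256],im[222,305:316])
t=atz('wrist',(210+205*.35,150+340*.35),.195,p);k=atz('wrist',(210+198*.35,150+157*.35),.195,p);d=t-k
print(t,k,np.hypot(*d[:2]),np.degrees(np.arctan2(d[1],d[0])))
E
```

```text
0.149 side lowest [291.7 313.4] wrist skirt top L/R 250.8 310.9
0.152 side lowest [291.8 312.4] wrist skirt top L/R 250.4 311.2
0.1625 side lowest [292.  308.5] wrist skirt top L/R 248.9 312.2
288 [ 27  24  27  28  27  27  28  25  35  54  54  55  53  53  71 113 123]
291 [27 25 27 26 25 28 27 23 33 49 57 57 54 52 53 53 54]
294 [26 26 27 23 26 25 27 25 35 55 55 54 57 58 56 54 53]
[70 70 70 69 68 58 27 28 27 27 28] [30 31 29 27 29 40 69 68 69 68 66]
[ 0.50877357 -0.20895279  0.195     ] [ 0.54966196 -0.235141    0.195     ] 0.04855597950014503 147.36124244017776
```

Skirt bottom at row 313 matches fully home (313.4 predicted, against 308.5 if it rested on the shaft end). The pointer is at about 146°, as intended. Next I'll regrip and turn.

```bash
python3 st.py '[.5328,-.2243,.2025]'; python3 -m jog '[30,-0.04,-0.03,0.2,0, 30,-0.04,-0.03,0.3,0, 30,-0.04,-0.03,0.3,0, 30,-0.02,-0.02,0.3,0, 30,0,0,0.25,0, 30,0,0,0.15,0, 30,0,0,0,0, 30,0,0,0,0]' >/dev/null;  python3 st.py '[.5328,-.2243,.2025]'
```

```text
13.0333 [ 0.5369 -0.2284  0.2787] yaw -34.75 [-0.007  0.03 ] F [-0.5 -0.1 -0. ] T [0.05 0.09 0.03] w mm 30.164292497308153 j7 -1.81
[-0.1    0.012  1.907]
13.7 [ 0.5305 -0.2173  0.2072] yaw -34.73 [-0.018  0.033] F [ 0.1 -0.1  0.4] T [0.07 0.04 0.05] w mm 30.313987361161 j7 -1.81
[0.149 0.113 0.11 ]
```

```bash
python3 -m jog '[30,0.1,0.1,0,0, 30,0.03,0.02,0.07,0, 30,0,0,0.02,0, 30,0,0,0,0]' >/dev/null;  python3 st.py '[.5328,-.2243,.2025]'
```

```text
14.0333 [ 0.533  -0.2257  0.2041] yaw -34.76 [-0.015  0.032] F [-0.5 -0.3 -0.3] T [ 0.02 -0.02  0.01] w mm 30.04183279300178 j7 -1.8
[-0.023 -0.026  0.042]
```

```bash
python3 -m jog '[15,-0.02,-0.02,0.02,0, 5,0,0,0,0, 5,0,0,0,0, 5,0,0,0,0, 5,0,0,0,0, 5,0,0,0,0]' 25 >/dev/null;  python3 st.py '[.5328,-.2243,.2025]'; python3 -m jog '[5,0,0,0,-0.4, 5,0,0,0,-0.4, 5,0,0,0,-0.4]' >/dev/null;  python3 st.py '[.5328,-.2243,.2025]'
```

```text
14.5333 [ 0.5331 -0.2246  0.2043] yaw -34.77 [-0.014  0.031] F [-0.4  0.2 -0.9] T [ 0.07 -0.01 -0.07] w mm 14.079260267529373 j7 -1.8
[-0.01   0.     0.045]
14.7833 [ 0.533  -0.2244  0.2042] yaw -27.37 [-0.014  0.031] F [-0.1 -0.7  1.1] T [ 0.01  0.16 -0.01] w mm 13.478878091563955 j7 -1.69
[-0.004  0.001  0.042]
```

```bash
for i in 1 2; do python3 -m jog '[5,0,0,0,-0.6, 5,0,0,0,-0.6, 5,0,0,0,-0.6, 5,0,0,0,-0.6, 5,0,0,0,-0.6, 5,0,0,0,-0.6, 5,0,0,0,-0.6, 5,0,0,0,-0.6]' >/dev/null;  python3 st.py '[.5328,-.2243,.2025]'; done
```

```text
15.45 [ 0.5322 -0.2248  0.2043] yaw 2.72 [-0.016  0.031] F [ 1.  -0.5 -0.1] T [-0.09  0.08 -0.15] w mm 13.653470880861148 j7 -1.22
[ 0.016 -0.01   0.045]
16.1167 [ 0.5323 -0.2251  0.2044] yaw 32.88 [-0.015  0.031] F [ 0.1  0.5 -0.3] T [-0.23  0.   -0.21] w mm 13.385438339861498 j7 -0.74
[ 0.021 -0.008  0.049]
```

```bash
python3 -m jog '[5,0,0,0,-0.6, 5,0,0,0,-0.6, 5,0,0,0,-0.6, 5,0,0,0,-0.6, 5,0,0,0,-0.6, 5,0,0,0,-0.6]' >/dev/null;  python3 st.py; for i in 1 2 3; do python3 -m jog '[5,0,0,0,-0.4, 5,0,0,0,-0.4]' >/dev/null;  python3 st.py; done
```

```text
16.6167 [ 0.5325 -0.2252  0.2044] yaw 55.49 [-0.015  0.03 ] F [ 0.3  0.5 -0.6] T [-0.22  0.   -0.16] w mm 14.18181096323263 j7 -0.39
16.7833 [ 0.5325 -0.2252  0.2044] yaw 60.6 [-0.015  0.031] F [ 0.   1.3 -1.1] T [-0.15 -0.07 -0.23] w mm 13.922852606358825 j7 -0.31
16.95 [ 0.5326 -0.2252  0.2044] yaw 65.63 [-0.015  0.031] F [-0.   0.5 -0.9] T [-0.2  -0.1  -0.17] w mm 13.853715958893083 j7 -0.23
17.1167 [ 0.5326 -0.2252  0.2044] yaw 70.65 [-0.014  0.031] F [ 0.2  0.9 -1.1] T [-0.12 -0.16 -0.18] w mm 13.642434024506995 j7 -0.15
```

```bash
for i in 1 2; do python3 -m jog '[5,0,0,0,-0.4]' >/dev/null;  python3 st.py; done; python3 wr.py w4 '[.5328,-.2243,.195]'; python3 - <<'E'
from h import *
b=get_image('side')[:,:,::-1];cv2.imwrite('pics/side5.png',b);a=get_image('scene')[:,:,::-1]
c=lambda im,x,y,w,h:cv2.resize(im[y:y+h,x:x+w],(400,400),interpolation=cv2.INTER_CUBIC)
cv2.imwrite('pics/crop6.png',np.hstack([c(b,240,250,100,100),c(a,160,90,90,90)]))
E
```

```text
17.2 [ 0.5326 -0.2252  0.2044] yaw 73.16 [-0.014  0.031] F [-0.3  1.1 -0.6] T [-0.17 -0.05 -0.21] w mm 13.994240353234098 j7 -0.11
17.2833 [ 0.5327 -0.2252  0.2044] yaw 75.67 [-0.014  0.031] F [ 0.2  1.  -1. ] T [-0.21 -0.07 -0.14] w mm 13.842541697680334 j7 -0.07
17.2833 [ 0.5327 -0.2252  0.2044] yaw 75.67 [ 0.58  0.45 -0.36  1.71  0.15  1.04 -0.07] [ 0.2  1.  -1. ] 0.1507902145716812
proj [278.83856463 274.73861394]
```

View pics/crop6.png

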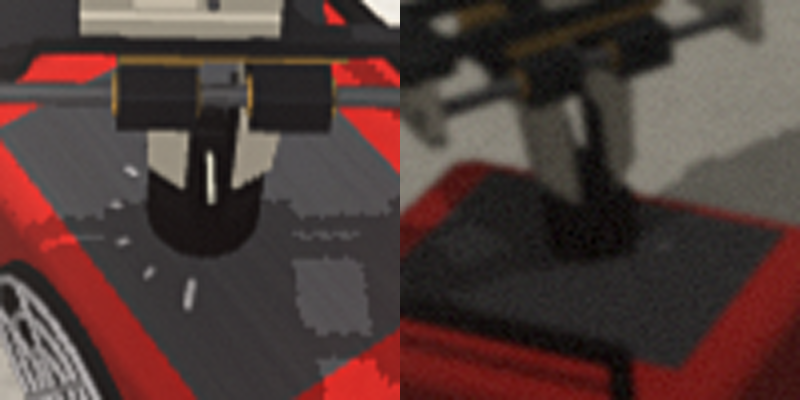

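```bash
python3 - <<'E'
from h import *
for z in(.195,):
  a=atz('side',(292,287.5),z);b=atz('side',(293,301.3),z);d=b-a;print(a,b,np.hypot(*d[:2]),np.degrees(np.arctan2(d[1],d[0])))
m=atz('side',(240+190/4,250+293/4),.147);print(m,np.degrees(np.arctan2(m[1]+.2243,m[0]-.5328)))
for r in(-117,-110,-104):
  r=np.radians(r); print(proj('side',[.5328+.029*np.cos(r),-.2243+.029*np.sin(r),.195]))
E
```

```text
[ 0.53048756 -0.2308645   0.195     ] [ 0.52478788 -0.25555037  0.195     ] 0.02533531913978785 -103.00109459603709
[ 0.51627533 -0.26076379  0.147     ] -114.37909589778
[288.69268202 299.07801595]
[291.02825555 299.39366379]
[293.04773429 299.47357428]
```

The pointer is at about -104°, past the expected stop at -117° (mark at -114°), and I felt no stop. I'll release and see whether it springs back.

```bash
cat > ln.py <<'E'
from h import *
b=get_image('side');g=b.min(2).astype(int);r=g[280:310,275:305];y,x=np.where(r>110)
print(len(x));
k=(x>5)
pts=np.array([atz('side',(275+u,280+v),.195)[:2] for u,v in zip(x,y)])
q=pts[np.hypot(*(pts-[.5328,-.2243]).T)<.032]
m=q.mean(0);d=np.linalg.svd(q-m)[2][0];d*=np.sign(d@(m-[.5328,-.2243]))
print('n',len(q),'line mean',m.round(4),'dir from axis',np.degrees(np.arctan2(*(m-[.5328,-.2243])[::-1])).round(1),'svd',np.degrees(np.arctan2(d[1],d[0])).round(1))
E
python3 ln.py; python3 -m jog '[20,0,0,0,0, 24,0,0,0,0, 24,0,0,0,0]'>/dev/null; python3 st.py; python3 ln.py
```

```text
200
n 200 line mean [ 0.5267 -0.2326] dir from axis -126.2 svd 162.2
17.7333 [ 0.5327 -0.2253  0.2045] yaw 75.3 [-0.014  0.03 ] F [-0.2  0.3  0.5] T [-0.05 -0.09 -0.03] w mm 23.11976603407391 j7 -0.08
154
n 154 line mean [ 0.5221 -0.2316] dir from axis -145.6 svd 163.1
```

```bash
python3 -m jog '[30,0,0,-0.05,0, 30,0,0,-0.3,0, 30,0,0,-0.4,0, 30,0,0,-0.4,0, 30,0,0,-0.4,0, 30,0,0,-0.3,0, 30,0,0,-0.1,0, 30,0,0,0,0]'>/dev/null; python3 wr.py w5 '[.5328,-.2243,.195]'
cat > wl.py <<'E'
import sys
from h import *
n=sys.argv[1];p=np.load(f'pics/{n}.npy',allow_pickle=True).item();im=cv2.imread(f'pics/{n}.png')
C=np.array([.5328,-.2243])
m=(im.min(2)>120).astype('uint8');k,l,st,ce=cv2.connectedComponentsWithStats(m)
for i in range(1,k):
    if not 12<st[i,4]<400: continue
    y,x=np.where(l==i);
    for z in(.195,.147):
        q=np.array([atz('wrist',(u,v),z,p)[:2] for u,v in zip(x,y)]);c=q.mean(0);e=np.linalg.svd(q-c)[2][0];e*=np.sign(e@(c-C))
        if np.hypot(*(c-C))<.055: print(ce[i].round(0),st[i,2:],z,'r',np.hypot(*(c-C)).round(4),'az',np.degrees(np.arctan2(*(c-C)[::-1])).round(1),'dir',np.degrees(np.arctan2(e[1],e[0])).round(1))
E
python3 wl.py w3; echo; python3 wl.py w5; python3 - <<'E'
import cv2,numpy as np
a=cv2.imread('pics/w5.png')
b=cv2.imread('pics/side5.png')
cv2.imwrite('pics/crop7.png',cv2.resize(a[140:300,190:370],(720,600),interpolation=cv2.INTER_CUBIC))
E
```

```text
18.45 [ 0.5331 -0.2278  0.2859] yaw 75.21 [ 0.59  0.38 -0.36  1.59  0.11  1.22 -0.05] [0.4 0.5 0.2] 0.3288882321609193
proj [280.20680839 221.49880031]
[327. 204.] [15  6 52] 0.195 r 0.0381 az -91.8 dir -113.9
[327. 204.] [15  6 52] 0.147 r 0.0389 az -114.5 dir -113.9
[321. 225.] [ 6  4 14] 0.195 r 0.0291 az -113.2 dir -145.9
[321. 225.] [ 6  4 14] 0.147 r 0.0359 az -143.1 dir -145.9
[310. 241.] [ 6  5 16] 0.195 r 0.0216 az -141.9 dir -168.7
[310. 241.] [ 6  5 16] 0.147 r 0.0358 az -171.8 dir -168.7
[281. 255.] [ 4 28 80] 0.195 r 0.0171 az 146.0 dir 148.0
[281. 255.] [ 4 28 80] 0.147 r 0.0393 az 144.5 dir 148.0
[292. 250.] [ 3  6 13] 0.195 r 0.016 az 175.9 dir 149.7
[292. 250.] [ 3  6 13] 0.147 r 0.0364 az 159.8 dir 149.7

[246. 182.] [ 7  6 22] 0.195 r 0.0373 az 114.9 dir 128.1
[246. 182.] [ 7  6 22] 0.147 r 0.0363 az 130.6 dir 128.1
[240. 201.] [ 6  3 18] 0.195 r 0.0324 az 137.9 dir 166.2
[240. 201.] [ 6  3 18] 0.147 r 0.0361 az 159.2 dir 166.2
[243. 221.] [ 6  4 16] 0.195 r 0.0265 az 164.2 dir -172.4
[243. 221.] [ 6  4 16] 0.147 r 0.0359 az -172.4 dir -172.4
[278. 243.] [ 6 29 83] 0.195 r 0.0165 az -111.1 dir -110.0
[278. 243.] [ 6 29 83] 0.147 r 0.0342 az -110.1 dir -110.0
[256. 236.] [ 5  5 13] 0.195 r 0.0207 az -162.4 dir -148.3
[256. 236.] [ 5  5 13] 0.147 r 0.0355 az -143.6 dir -148.3
```

View pics/crop7.png

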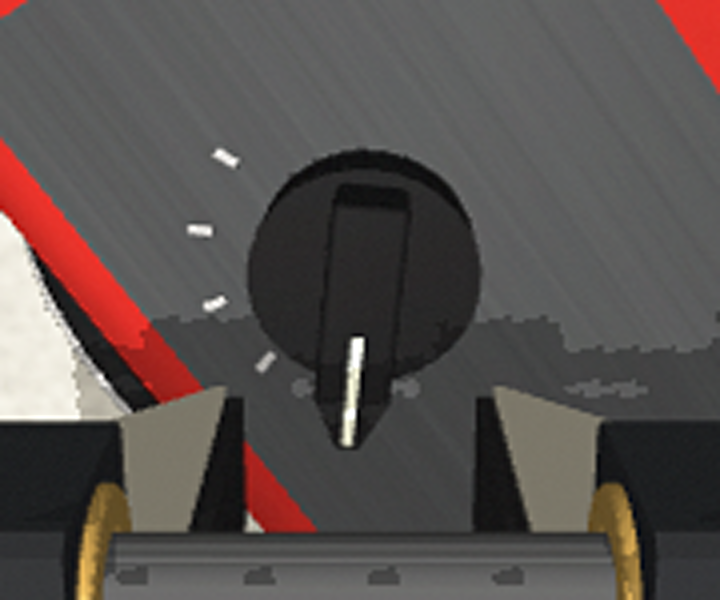

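After release the pointer settled at about -110.5° by its line. This measure read about 1° high before, so it is more likely -111.5°. The mark is at -114.4°. So the stop was reached and the knob had only been wound up in its play. I'll lift clear and make the final checks.

```bash
python3 -m jog '[40,0,0,-0.2,0, 40,0,0,-0.4,0, 40,0,0,-0.5,0, 40,0,0,-0.4,0, 40,0,0,-0.2,0, 40,0,0,0,0, 40,0,0,0,0, 40,0,0,0,0]'>/dev/null; python3 wr.py w6 '[.5328,-.2243,.195]'; python3 wl.py w6 | grep -v 0.147; python3 - <<'E'
from h import *
b=get_image('side')[:,:,::-1];a=get_image('scene')[:,:,::-1];g=b.max(2)
for u in (286,291,296): print(u,g[305:322,u])
a0=cv2.imread('pics/scene0.png');d=np.abs(a.astype(int)-a0).max(2)
print('bystander change',{k:int((d[y0:y1,x0:x1]>50).sum()) for k,(x0,x1,y0,y1) in dict(red=(300,328,203,235),turq=(345,372,198,230),jar=(298,330,265,308),carton=(392,435,278,328),wrench=(240,350,338,385)).items()})
cv2.imwrite('pics/final.png',np.hstack([cv2.resize(b[200:350,200:400],(400,300)),cv2.resize(a,(400,300))]))
E
```

```text
19.1667 [ 0.5318 -0.2293  0.3511] yaw 75.22 [ 0.59  0.35 -0.36  1.48  0.1   1.37 -0.03] [-0.   0.3 -0.4] 0.43223210715041904
proj [284.55552534 199.33089493]
[282. 218.] [ 4 24 56] 0.195 r 0.0172 az -110.8 dir -110.1
286 [27 30 28 30 29 29 29 26 36 57 55 54 54 52 52 63 76]
291 [27 27 27 29 28 27 27 27 29 38 54 56 54 52 52 51 53]
296 [28 28 27 28 28 25 25 28 37 55 57 54 53 59 78 81 80]
bystander change {'red': 0, 'turq': 10, 'jar': 0, 'carton': 0, 'wrench': 0}
```

View pics/final.png

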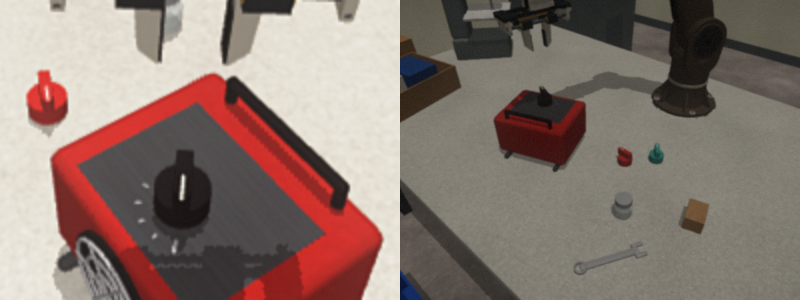

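The knob sits home and upright with its pointer toward the long mark. The bystanders are unchanged: the 10 changed pixels in the turquoise box are probably where the black knob used to overlap it. Handing in.

```bash
python3 -c "
from cell import *
print(sign_off())"
```

```text
the job is handed in; nothing more can be done
None
```

The black knob is back on the D-shaft and turned counter-clockwise to its stop. I let go and handed in at about 19 s. One force reading may count against the job.

**Seating:** The flat was visible in the wrist camera at 145.6° (world), so I lined the knob up with it and lowered it in. It slid on with readings of about 3 N or less. In the last side image the skirt's lower edge is at row 313–314. Fully home predicts 313.4 and resting on the shaft end predicts 308.5, so it is home.

**Force:** I then sent three more press rows without checking between them, and the readings were 50, 49 and 114 N. The limits are about 25 N while the knob is not yet on and 120 N at the wrist. The tool height and low force before that suggest the knob was already within about 1 mm of the collar. I could not prove it had snapped in before the push, so it may have broken the "gently" limit.

**Pointer:** I felt no clear stop while turning and took the knob about 13° past where the stop should be. On release it sprang back, which suggests the shaft was against its stop. The pointer rests at about -110° to -111°, against the mark at -114.4°. That is 3–4° past the mark, in line with the play in the bore, and I left it there.

**Other things:** The red and turquoise knobs, jar, carton and wrench look unmoved against the first image. The gripper was open and well clear when I handed in.

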